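# Clamp a block in the T-slot fixture rail with a quarter-turn stud

### The job

Clamp the drilled white block in the T-slot fixture rail, ready for marking. Take the sprung clamp stud with the flat wing handle out of the stand (leave the round-knobbed locating pin there), drop its T-head into the slot behind the block and slide it along so that it pushes the block, against the end stop's sprung pin, fully home, without ramming or jamming it. Still holding it there, press the stud down against its own spring, give it a quarter turn so that the head locks under the slot's lips, and let go: the block must stay home, with the sprung pin pushed in.

Things in the scene. Friction and masses are not known exactly. Their poses are not given: they have to be found in the camera images.
- slot (a point): T-slot rail, aluminium, fixed, 220 x 50 mm on a 250 x 70 x 7 mm foot; this point: middle of its top face (24 mm above the worktop) on the slot's centre line. x along the slot to the end stop, y across, z up. Slot full length: mouth 13 mm wide, lips 7 mm thick, below them a cavity 34 mm wide, 10 mm high. Guide strips 8 mm high, 37 mm apart, from x = -25 to 92 mm keep the block straight.
- stop_face (a point): Middle of the face of the steel end stop on the rail, 92 mm along x and 10 mm above 'slot'; same axes. The stop is 18 mm thick, 50 mm wide, and rises 22.5 mm above the rail's top face with its screw heads. A sprung pin stands 5 mm out of this face towards the block.
- plunger (a joint): How far the end stop's sprung pin (10 mm thick, blunt nose) is pushed in, m: 0 = stands 5 mm out, 0.005 = flush; with the block on the hard stop face it reads about 0.0045, as nose and block give a little. It takes 1.5 N to start and 3 N when flush, and pushes the block and an unlocked stud back.
- block_center (a point): Centre of the workpiece: white block 45 mm long (its y axis), 30 mm wide, 20 mm high, two holes in its top, 50 to 100 g. It lies loose on the rail's top face between the guide strips, its 45 mm length along the slot, its centre 20 to 45 mm along x from 'slot' (home: 69.5 mm).
- stud_grip (a point): Middle of the clamp stud's black wing handle, a flat upright bar 36 mm long (y), 10 mm thick (x), 24 mm high: pinch it across its thickness. z up. 48 mm below this point is the underside of its oval steel collar (28 mm along x, 32 along y, 18 high), which rests on the stand's top, 26 mm above the worktop, while the head hangs in a pocket 16 mm deep: lift straight up. Mass 150 g.
- stud_head (a point): Underside of the stud's steel T-head, on its axis, 58 mm below stud_grip; same axes. Head 24 mm long along x (square to the wing), 11 mm wide, 6 mm high, its lowest 2 mm narrowed to 8 mm. While the collar just rests on the rail the lips keep the head from turning; pressed down over 3 mm (up to 6) it turns either way, the oval collar tightening on the block; then the spring draws it up to the lips.
- collar (a joint): How far the stud's sprung collar is pushed up along it, m: 0 = spring out (5 N to start), 0.003 = 12.5 N, 0.006 = end of travel, 20 N. About 0.003 when the head is locked under the lips and let go.
- pin_grip (a point): Middle of the black round knob (24 mm thick, 22 mm high) of the locating pin in the stand's other pocket, 58 mm from the stud, which may be on either side of it; it stays there, its top 84 mm above the worktop. The stand is a fixed grey block 116 x 50 mm, 26 mm high, pockets on its long centre line.

How it is judged:
On the way, in this order (a step that is already met when the one before it is completed fails the run):
1. the T-head is down in the slot, in line with it, behind the block (z of stud_grip in the frame of slot below 0.0505 m and y of stud_grip in the frame of slot between -0.003 and 0.003 m and x of stud_grip in the frame of slot between -0.11 and 0.02 m and angle between the x axis of stud_grip and the x axis of slot, either way round below 0.2 rad), for 0.1 s.
2. the block is pushed home: the sprung pin is in by more than 3.5 mm, the head still in line with the slot (value of joint plunger above 0.0035 m and angle between the x axis of stud_grip and the x axis of slot, either way round below 0.3 rad), for 0.1 s.
At the end, for the whole second after the job is handed in: Block flat on the rail and home on the sprung pin (still in by over 2 of its 5 mm), held by the upright stud (within 0.12 rad) close behind it, head turned across the slot (63 degrees or more) and drawn up under the lips by its spring (collar up by over 1.8 mm); both at rest, pin left in the stand (value of joint plunger above 0.002 m and z of block_center in the frame of slot between 0.007 and 0.0125 m and horizontal distance between block_center and stop_face below 0.0265 m and angle between the x axis of stud_grip and the x axis of slot, either way round above 1.1 rad and value of joint collar above 0.0018 m and z of stud_grip in the frame of slot below 0.0467 m and angle between stud_grip's own z axis and vertical below 0.12 rad and horizontal distance between stud_grip and block_center below 0.043 m and linear speed of each of stud, block below 0.01 m/s); the robot touches nothing.
It fails at once if the block is rammed or jammed against the stop or rail with more than 60 N (contact force between block and rail above 60 N).
It fails at once if the locating pin is taken or knocked out of its pocket (distance of pin_grip from where it was at the start of the episode above 0.015 m).
It fails at once if the block is tipped (angle between block_center's own z axis and vertical above 0.3 rad).
It also fails if it takes over 48 s, if anything falls off the work surface, if the arm or the gripper's body presses on something with over 40 N, if the wrist force passes 120 N, or if a joint passes its speed limit or range.

### The arm

A 7-joint arm with a two-finger parallel gripper is mounted at the origin on a cart in front of the work surface, level with it; the furniture and walls round the work are solid. World frame = base frame: x ahead of the robot, y to its left, z up, the work surface at z = 0. Lengths are in m, angles in rad, forces in N, time in s.
With the tool pointing down it reaches from about 0.425 to 0.875 m from the base axis. Payload 8.4 kg.
Tool frame: the origin (TCP) lies on the centre line of the jaws, within the pads' length; the fingertips stand 8 mm ahead of it and the grasp point (between the pads) lies 11 mm behind it (finger_overhang is the distance from the TCP to the fingertips, in m); x points along the fingers, y is the direction in which the jaws open and shut, and the axes are right-handed (so a half turn about x gives the same grasp; the last joint's range is limited). The gripper opens to 85 mm and grips with 20 to 120 N. Pads are 22 mm wide; open, the fingers measure 114 mm over their backs; the gripper's body (76 mm by 85 mm) begins 54 mm behind the grasp point. The pads swing forward as they close: fully open they stand 13 mm farther back than shut.
Start: joints at [-1.205, 0.333, 0.04, 1.465, -0.013, 1.343, -0.059], TCP at [0.291, 0.581, 0.239] pointing down, gripper open.
Joint ranges: [-2.58, 2.58], [-0.38, 2.09], [-1.3, 1.39], [0.25, 2.4], [-1.5, 4.64], [0.08, 2.09], [-2.65, 2.65]. Speed limits (rad/s): [2.22, 2.22, 2.79, 2.79, 3.14, 3.14, 3.14].

### API

Orientations are given as [roll, pitch, yaw] about the fixed x, y, z axes, in that order (R = Rz(yaw) Ry(pitch) Rx(roll)).
In Python, from station import * gives the robot as it stands.
- The arm moves only by the tool jog_arm, never from a script. Its arguments are lists of equal length, an entry for each row: "translation": the shift along the world's x, y, z scaled (see below), a list of three; "dr": the turn, a rotation vector about the world's x, y, z scaled (see below), a list of three. In form: {"translation": [[dx, dy, dz], ...], "dr": [[rx, ry, rz], ...]}. A call has 1 to 10 rows; each row is the pose to reach, as a shift and turn from the pose commanded when the call began, turning the shorter way round; what a row does not reach only later rows make up. The controller multiplies each number of a shift by 500 mm and each number of a turn by 2 pi rad. A row lasts 1/8 s, in which the tool goes at most 62.5 mm and 10.7 degrees, less where a joint would pass 70% of its speed; a pose out of reach is approached as far as the arm can. A call with a number of a shift or a turn outside -1 to 1 is refused whole. A call with a gripper value outside its range is refused whole. "gripper" is the opening in per cent of the stroke, from 0 (shut) to 100 (fully open), set as the call begins (left out, the last holds). The fingers move at their own pace and stop on an object; "force" is the grip in N (left out, the last holds). Time passes only in rows, so rows that repeat a pose let the fingers close. It gives the time, the measured TCP pose, the force and the opening at its end, in the units of the state.
- observe(): the state, without advancing time (a new reading comes with each control period).
- grab_frame(name): name is "scene" or "side" or "wrist"; returns a dict with "pixels" (480x640x3 uint8, red, green, blue), "fov_y" (degrees; the focal length in pixels is half the picture's height over the tangent of half this angle, whatever the lens; pixels are square), "cx", "cy" (the principal point, pixels), "view" (4x4, takes a point from world to camera coordinates). Camera axes: x right, y down, z forward; pixel columns grow to the right and rows downward; lengths in m; the calibration is good to about 2 mm. A picture is of the moment at which its call begins. There is no depth.
- finish_job(): hands the job in, once; it reports no verdict.
The state is a dict: "t": time; "q": joint angles; "qd": joint speeds; "joint_efforts": joint torques, N m; "tcp_pos": TCP position; "eef_rot": TCP orientation; "wrist_force": force on the tool from outside, world axes, zero at the start; "torque": the same for the moment, N m; "finger_gap": opening from 0.0 (shut) to 1.0 (fully open).
Only numpy, scipy, OpenCV 4.12 (cv2) and the standard library are available. Lean on these libraries where they do the work, as an engineer would, in place of code of your own. Each camera call takes 0.05 s, during which the arm holds its last target. There are 200 camera calls.

## Working session

There is one attempt and no reset: what is moved stays moved. The work goes in short steps, Python scripts to look and compute and a tool call to move; the robot and the scene stay as the last step left them, time stands still between calls to the robot, and variables do not carry over. Pictures are saved under pics/ and viewed, about 8 in all and at most 12, crops included, and the job is handed in when it is done.

Besides the shell and the picture viewer there is one more tool, called after "Request:" as name(argument=value, ...), one argument or row to a line, values as JSON. jog_arm: Moves the arm, as the interface text tells. Shifts and turns lie within -1 to 1; 1 stands for 500 mm of shift or 2 pi rad of turn. Its arguments: {"type":"object","properties":{"translation":{"type":"array"},"dr":{"type":"array"},"gripper":{"type":"number"},"force":{"type":"number"}},"required":["translation","dr"]}

```bash
mkdir -p pics; cat > h.py <<'E'
from station import *
import numpy as np, cv2
def grab(n,f):
    d=grab_frame(n); cv2.imwrite(f'pics/{f}.png',d['pixels'][...,::-1]); 
    np.savez(f'pics/{f}.npz',**{k:np.array(v) for k,v in d.items()}); return d
def load(f): return dict(np.load(f'pics/{f}.npz'))
def foc(d): return 240/np.tan(np.radians(float(d['fov_y']))/2)
def ray(d,u,v):
    V=np.array(d['view']);R=V[:3,:3];o=-R.T@V[:3,3]
    r=R.T@np.array([(u-d['cx'])/foc(d),(v-d['cy'])/foc(d),1]);return o,r
def onz(d,u,v,z):
    o,r=ray(d,u,v);return o+r*(z-o[2])/r[2]
def proj(d,p):
    V=np.array(d['view']);c=V[:3,:3]@np.array(p)+V[:3,3];return foc(d)*c[:2]/c[2]+[d['cx'],d['cy']]
E
python3 - <<'E'
from h import *
for n in('scene','side','wrist'):
    d=grab(n,n+'0');o,r=ray(d,320,240);print(n,d['fov_y'],d['cx'],d['cy'],o.round(3),r.round(3))
print(observe())
a=[cv2.imread(f'pics/{n}0.png') for n in('scene','side')]
E
ls
```

```text
scene 52.580985653540495 322.25166929765066 238.44269493568365 [0.003 0.418 0.619] [ 0.659 -0.386 -0.646]
side 55.86524464051517 326.387523266548 238.04065535683824 [0.526 0.831 0.453] [ 0.052 -0.907 -0.417]
wrist 67.36545229127505 314.37879883463194 240.36704380955956 [0.224 0.614 0.372] [ 0.272 -0.12  -0.955]
{'t': 0.15, 'q': array([-1.20518023,  0.33374287,  0.03982512,  1.46606006, -0.01338999,
        1.34329493, -0.05852328]), 'qd': array([-0.00031694, -0.0035011 , -0.00019496, -0.00240536, -0.00092071,
       -0.00197165,  0.00090342]), 'joint_efforts': array([ 2.04161071e-03, -6.59040856e+01,  1.36693295e+00, -4.05871189e+01,
        1.68290228e-02,  9.66724881e-03, -2.11033375e-05]), 'tcp_pos': array([0.29120907, 0.58073501, 0.23863256]), 'eef_rot': array([-1.51089986,  1.56955635, -1.97570543]), 'wrist_force': array([-0.49898284,  0.97668233,  0.14332553]), 'torque': array([ 0.03375866, -0.00058675,  0.00393947]), 'finger_gap': 1.0065272377411558}
h.py
pics
```

View pics/scene0.png

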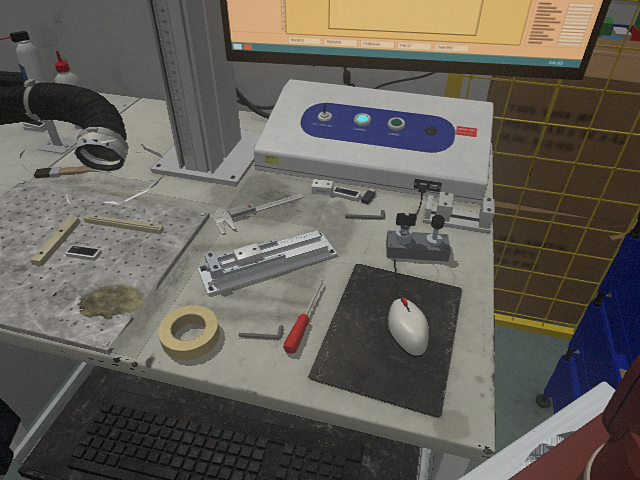

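View pics/side0.png

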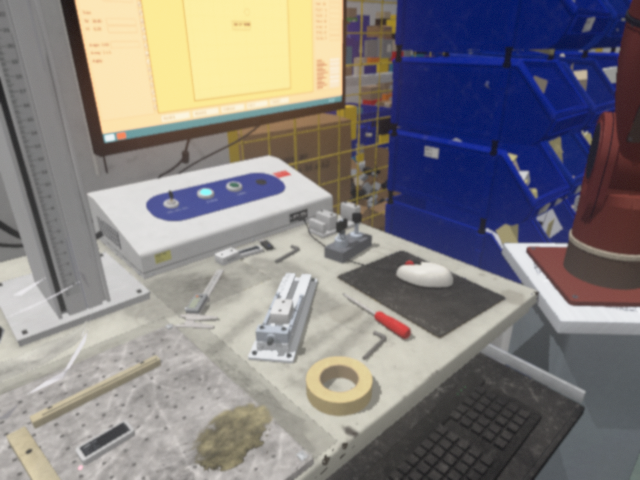

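The scene view shows the rail around (268,262), with the block near (247,252). The stand is at (418,245) with black handles at (405,220) and (437,222). I need an enlarged view.

```bash
python3 - <<'E'
from h import *
a=cv2.imread('pics/scene0.png')
b=np.vstack([cv2.resize(a[222:302,190:350],None,fx=5,fy=5,interpolation=2)[:, :800],cv2.resize(a[205:265,380:460],(266,200),interpolation=2) if 0 else np.hstack([cv2.resize(a[203:265,383:457],(240,200)),cv2.resize(cv2.imread('pics/side0.png')[265:365,245:325],(160,200)),cv2.resize(cv2.imread('pics/wrist0.png'),(267,200)),np.zeros((200,133,3),np.uint8)])])
cv2.imwrite('pics/c1.png',b)
d=load('scene0')
for n,u,v,z in[('foot',199,283,0),('stand',418,245,.026),('h1',405,219,.074),('h2',437,221,.074),('block',247,252,.044)]:print(n,onz(d,u,v,z).round(3))
E
```

```text
foot [0.639 0.294 0.   ]
stand [ 0.506 -0.09   0.026]
h1 [ 0.534 -0.074  0.074]
h2 [ 0.501 -0.122  0.074]
block [0.626 0.203 0.044]
```

View pics/c1.png

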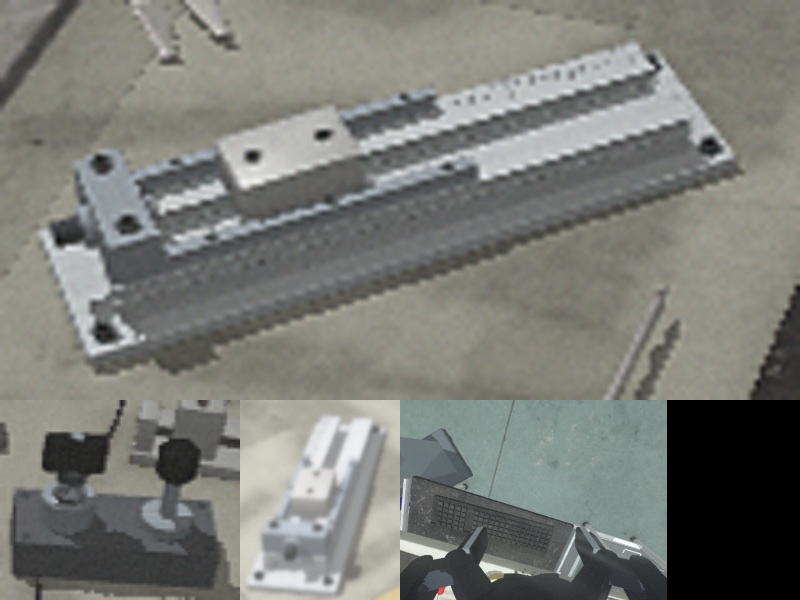

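The enlargement shows the end stop at the rail's left (+y) end, with the block between the guide strips. The flat wing stud is in the left pocket at about (405,219) and the round-knobbed pin is in the right one. Next I'll work out poses and the approach move.

```bash
python3 - <<'E'
from h import *
from scipy.spatial.transform import Rotation as Ro
d=load('scene0')
P=lambda x,y,z:onz(d,190+x/5,222+y/5,z)
fc=[P(40,228,.007),P(90,357,.004),P(740,165,.004)]
print('foot',np.round(fc,3))
# stop top face corners z=.044ish ; rail top right end
print('stop top',[P(*c,.0445).round(3) for c in((76,160),(120,150),(158,235),(113,247))])
print('rail end',[P(*c,.024).round(3) for c in((632,43),(688,122))])
print('blk top',[P(*c,.044).round(3) for c in((218,142),(335,107),(368,157),(240,190))])
# wing top edge in crop 2 (scale 240/74)
s=74/240
W=[onz(d,383+x*s,203+(y-400)*s,.086) for x,y in((45,434),(106,434))];print('wing',np.round(W,3),np.degrees(np.arctan2(*(W[1]-W[0])[1::-1])))
S=[onz(d,383+x*s,203+(y-400)*s,.026) for x,y in((14,492),(216,520))];print('stand near edge',np.round(S,3))
o=observe();R=Ro.from_euler('xyz',o['eef_rot']).as_matrix();print(R.round(3))
w=load('wrist0');V=w['view'];print('cam in tool',R.T@(-V[:3,:3].T@V[:3,3]-o['tcp_pos']),(V[:3,:3]@R).round(3))
E
```

```text
foot [[0.671 0.284 0.007]
 [0.603 0.29  0.004]
 [0.576 0.042 0.004]]
stop top [array([0.657, 0.269, 0.044]), array([0.654, 0.254, 0.044]), array([0.606, 0.258, 0.044]), array([0.608, 0.274, 0.044])]
rail end [array([0.639, 0.053, 0.024]), array([0.588, 0.058, 0.024])]
blk top [array([0.642, 0.222, 0.044]), array([0.639, 0.178, 0.044]), array([0.608, 0.179, 0.044]), array([0.614, 0.225, 0.044])]
wing [[ 0.543 -0.061  0.086]
 [ 0.526 -0.091  0.086]] -119.49517326314331
stand near edge [[ 0.567 -0.064  0.026]
 [ 0.487 -0.151  0.026]]
[[-0.     0.448  0.894]
 [-0.001  0.894 -0.448]
 [-1.    -0.001  0.   ]]
cam in tool [-0.1336754  -0.00092659 -0.07467416] [[ 0.     1.    -0.001]
 [-0.298  0.001  0.955]
 [ 0.955  0.     0.298]]
```

Request:
jog_arm(
  translation=[
    [0.34,-0.92,-0.04],
    [0.34,-0.92,-0.04],
    [0.34,-0.92,-0.04],
    [0.34,-0.92,-0.04],
    [0.34,-0.92,-0.04],
    [0.34,-0.92,-0.04],
    [0.34,-0.92,-0.04],
    [0.34,-0.92,-0.04],
  ],
  dr=[
    [0,0,-0.2],
    [0,0,-0.2],
    [0,0,-0.2],
    [0,0,-0.2],
    [0,0,-0.2],
    [0,0,-0.2],
    [0,0,-0.2],
    [0,0,-0.2],
  ],
  gripper=45,
  force=60,
)

```text
t: 1.15
tcp_pos: [0.4617, 0.1185, 0.2193]
eef_rot: [2.869, 1.57, 1.145]
wrist_force: [1.5, 0.1, -0.3]
finger_gap: 0.448
```

Request:
jog_arm(
  translation=[
    [0.144,-0.39,-0.04],
    [0.144,-0.39,-0.04],
    [0.144,-0.39,-0.04],
    [0.144,-0.39,-0.04],
    [0.144,-0.39,-0.04],
    [0.144,-0.39,-0.04],
  ],
  dr=[
    [0,0,-0.058],
    [0,0,-0.058],
    [0,0,-0.058],
    [0,0,-0.058],
    [0,0,-0.058],
    [0,0,-0.058],
  ],
)

```text
t: 1.9
tcp_pos: [0.5331, -0.0728, 0.1992]
eef_rot: [-1.809, 1.57, 2.389]
wrist_force: [-0.8, 0.5, 0.3]
finger_gap: 0.449
```

```bash
python3 - <<'E'
from h import *
d=grab('wrist','wrist1');o=observe();print(o['tcp_pos'],o['eef_rot'],o['q'].round(2))
E
```

```text
[ 0.5331755  -0.07242044  0.19925107] [-2.19480937  1.57004806  2.00440854] [-0.57  0.14  0.68  1.82 -0.1   1.21 -0.37]
```

View pics/wrist1.png

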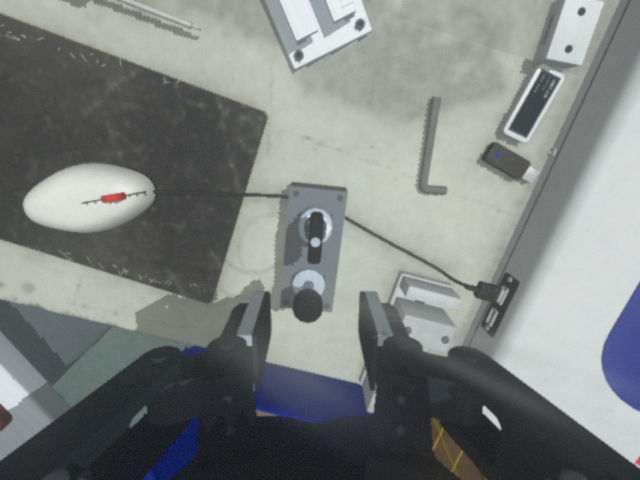

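The wrist view shows the wing at about (316,237), nearly vertical in the picture, with the round knob at (308,305) and the stand from (290,184) to (335,310).

```bash
python3 - <<'E'
from h import *
from scipy.spatial.transform import Rotation as Ro
d=load('wrist1');g=cv2.cvtColor(d['pixels'],cv2.COLOR_RGB2GRAY)
m=((g<50)).astype(np.uint8);m[:, :295]=0;m[:,335:]=0;m[:200]=0;m[325:]=0
n,l,s,c=cv2.connectedComponentsWithStats(m)
for i in range(1,n):
    if s[i,4]>60:
        cn=cv2.findContours((l==i).astype(np.uint8),0,2)[0][0];print(s[i],c[i],cv2.minAreaRect(cn))
        b=cv2.boxPoints(cv2.minAreaRect(cn));w=np.array([onz(d,*p,.086) for p in b]);print(w.round(4),w.mean(0))
        for k in(0,1):
            e=w[k+1]-w[k];print(np.linalg.norm(e).round(4),np.degrees(np.arctan2(e[1],e[0])).round(1))
for n_,z in(('stand',.026),):
    for p in((290,184),(345,186),(334,310),(277,305)):print(p,onz(d,*p,z).round(4))
print(g[205:270:4,300:332:2])
R=Ro.from_euler('xyz',observe()['eef_rot']).as_matrix();print('jaw',np.degrees(np.arctan2(R[1,1],R[0,1])))
print([proj(d,(.5332,-.0724,z)) for z in(.086,.07)])
E
```

```text
(290, 184) [ 0.5309 -0.0372  0.026 ]
(345, 186) [ 0.5709 -0.0617  0.026 ]
(334, 310) [ 0.5065 -0.1605  0.026 ]
(277, 305) [ 0.4621 -0.1295  0.026 ]
[[129 132 134 130 130 127 121 128 127 127 129 132 130 133 133 133]
 [131 129 121 118 140 159 177 186 188 179 166 148 136 133 132 131]
 [ 96 120 160 191 198 171  79  65  66  68  80 148 198 178 146 128]
 [123 164 138 154 162 100  64  65  65  66  64  95 205 202 194 156]
 [123 129 123  88  99  77  67  68  69  65  69  71 131 206 213 193]
 [127 128  99  88  79  62  64  65  67  69  67  71 114 170 226 208]
 [127 127 104  80  76  69  69  66  70  64  67  73 103 179 236 216]
 [124 127 117  84  90  65  65  69  67  66  65  82 113 210 208 176]
 [104 120 128  99  76  65  83 120 120  86  68  83 142 196 167 133]
 [ 93  93 109 123  99 124 187 189 190 186 126 135 168 140 131 132]
 [ 93  98  96  95  76  78 164 193 189 163  80 115 130 129 130 131]
 [ 94 120 130 126  82  65  65  67  68  66  70 124 130 132 128 129]
 [ 96 125 132 123  76  63  67  62  67  64  74 123 129 128 130 130]
 [121 129 129 119  73  65  63  64  67  67  85 128 129 132 131 130]
 [127 128 130 127  84  65  65  67  67  67 107 131 132 132 134 129]
 [130 128 129 130 129 129 126 127 129 130 130 130 131 132 129 133]
 [122 121 130 137 151 142 136 131 132 128 128 131 131 131 128 131]]
jaw -29.40252865099188
[array([312.42691184, 237.59497626]), array([312.52430676, 231.50791884])]
```

```bash
python3 - <<'E'
from h import *
d=load('wrist1');g=cv2.cvtColor(d['pixels'],cv2.COLOR_RGB2GRAY).astype(int)
L=[]
for v in list(range(214,235))+list(range(249,263)):
    r=g[v,306:328];k=np.where(r<92)[0]+306;k=k[(k>=308)]
    L.append((v,k.min(),k.max()));
L=np.array(L);print(L.tolist())
m=(L[:,1]+L[:,2])/2;f=np.polyfit(L[:,0],m,1);print(f)
a,b=[onz(d,np.polyval(f,v),v,.086) for v in(212.5,263)];print(a,b,np.linalg.norm(a-b),(a+b)/2,np.degrees(np.arctan2(*(a-b)[1::-1])))
q=(g>110)&(np.abs(np.mgrid[:480,:640][0]-241)<7)&(np.abs(np.mgrid[:480,:640][1]-315)<6);v,u=np.where(q);print('nut',u.mean(),v.mean(),onz(d,u.mean(),v.mean(),.087))
E
```

```text
[[214, 312, 321], [215, 311, 321], [216, 311, 321], [217, 311, 321], [218, 309, 322], [219, 308, 322], [220, 308, 322], [221, 310, 323], [222, 310, 323], [223, 309, 323], [224, 308, 323], [225, 308, 323], [226, 308, 323], [227, 308, 323], [228, 308, 323], [229, 308, 322], [230, 308, 323], [231, 308, 323], [232, 308, 322], [233, 308, 322], [234, 308, 322], [249, 308, 320], [250, 308, 320], [251, 308, 320], [252, 308, 320], [253, 308, 320], [254, 308, 320], [255, 308, 320], [256, 308, 320], [257, 308, 320], [258, 308, 319], [259, 308, 320], [260, 308, 319], [261, 308, 319], [262, 309, 318]]
[-5.44768763e-02  3.27789229e+02]
[ 0.54456315 -0.05771113  0.086     ] [ 0.52429104 -0.08968032  0.086     ] 0.03785482656502843 [ 0.53442709 -0.07369572  0.086     ] 57.62065021236641
nut 315.0 241.82558139534885 [ 0.53339894 -0.07579803  0.087     ]
```

Request:
jog_arm(
  translation=[
    [0.002,-0.005,-0.08],
    [0.002,-0.005,-0.16],
    [0.002,-0.005,-0.23],
    [0.002,-0.005,-0.266],
    [0.002,-0.005,-0.266],
    [0.002,-0.005,-0.266],
  ],
  dr=[
    [0,0,-0.009],
    [0,0,-0.009],
    [0,0,-0.009],
    [0,0,-0.009],
    [0,0,-0.009],
    [0,0,-0.009],
  ],
)

```text
t: 2.7
tcp_pos: [0.5352, -0.0763, 0.0676]
eef_rot: [2.285, 1.569, 0.143]
wrist_force: [0.0, 0.1, 0.7]
finger_gap: 0.454
```

Request:
jog_arm(
  translation=[
    [0,0,0],
    [0,0,0],
    [0,0,0],
    [0,0,0],
    [0,0,0],
    [0,0,0],
  ],
  dr=[
    [0,0,0],
    [0,0,0],
    [0,0,0],
    [0,0,0],
    [0,0,0],
    [0,0,0],
  ],
  gripper=0,
  force=80,
)

```text
t: 3.45
tcp_pos: [0.5344, -0.076, 0.0668]
eef_rot: [-2.586, 1.57, 1.555]
wrist_force: [-3.1, 2.7, 5.9]
finger_gap: 0.126
```

Request:
jog_arm(
  translation=[
    [0,0,0.05],
    [0,0,0.12],
    [0,0,0.22],
    [0.172,0.392,0.22],
    [0.172,0.392,0.22],
    [0.172,0.392,0.22],
    [0.172,0.392,0.22],
    [0.172,0.392,0.22],
    [0.172,0.392,0.22],
    [0.172,0.392,0.22],
  ],
  dr=[
    [0,0,0],
    [0,0,0],
    [0,0,0],
    [0,0,0.328],
    [0,0,0.328],
    [0,0,0.328],
    [0,0,0.328],
    [0,0,0.328],
    [0,0,0.328],
    [0,0,0.328],
  ],
)

```text
t: 4.7
tcp_pos: [0.6204, 0.1193, 0.176]
eef_rot: [-1.014, 1.57, -1.838]
wrist_force: [0.7, -0.2, -2.3]
finger_gap: 0.125
```

```bash
cat > st.py <<'E'
from h import *
from scipy.spatial.transform import Rotation as Ro
def st():
    o=observe();R=Ro.from_euler('xyz',o['eef_rot']).as_matrix()
    print('t',o['t'],'tcp',o['tcp_pos'].round(4),'jaw',np.degrees(np.arctan2(R[1,1],R[0,1])).round(2),'xax',R[:,0].round(3),'F',o['wrist_force'].round(1),'q',o['q'].round(2),'gap',round(o['finger_gap'],3))
    return o,R
E
python3 -c "
from st import *
st()"
```

```text
t 4.7 tcp [0.6204 0.1193 0.176 ] jaw 42.8 xax [-0.    -0.001 -1.   ] F [ 0.7 -0.2 -2.3] q [-0.57  0.35  0.39  1.61 -0.14  1.21  0.6 ] gap 0.125
```

Request:
jog_arm(
  translation=[
    [0,0,0],
    [0,0,0],
    [0,0,0],
    [0,0,0],
    [0,0,0],
    [0,0,0],
  ],
  dr=[
    [0,0,0.117],
    [0,0,0.117],
    [0,0,0.117],
    [0,0,0.117],
    [0,0,0.117],
    [0,0,0.117],
  ],
)

```text
t: 5.45
tcp_pos: [0.6204, 0.1194, 0.1762]
eef_rot: [-1.805, 1.571, -1.904]
wrist_force: [-0.3, -0.3, -1.4]
finger_gap: 0.123
```

```bash
python3 -c "
from st import *
st();d=grab('wrist','wrist2');grab('side','side2');grab('scene','scene2')"
```

```text
t 5.45 tcp [0.6204 0.1194 0.1762] jaw 84.33 xax [-0. -0. -1.] F [-0.3 -0.3 -1.4] q [-0.48  0.34  0.28  1.61 -0.1   1.21  1.29] gap 0.123
```

View pics/wrist2.png

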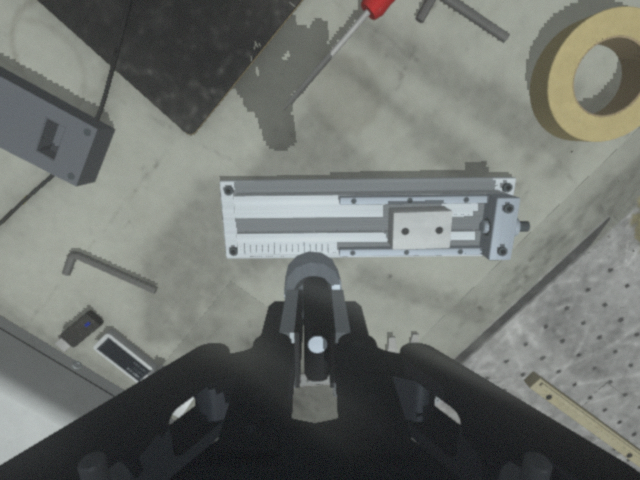

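The wrist view shows the rail horizontal in the picture, with the stop at right (500,225), the block at (420,230) and the mouth as a dark band at rows 218–233. The foot screws are at (228,190), (233,251), (506,186) and (503,250).

```bash
python3 - <<'E'
from st import *
from scipy.spatial.transform import Rotation as Ro
d=load('wrist2');g=cv2.cvtColor(d['pixels'],cv2.COLOR_RGB2GRAY).astype(int)
for u in(250,290,320):print(u,list(zip(range(172,264),g[172:264,u])))
m=(g<70).astype(np.uint8)
n,l,s,c=cv2.connectedComponentsWithStats(m[170:265,215:530])
for i in range(1,n):
    if 15<s[i,4]<200:
        p=c[i]+[215,170];print(s[i,4],p.round(1),[onz(d,*p,z).round(4) for z in(.007,.044)])
E
```

```text
250 [(172, np.int64(137)), (173, np.int64(139)), (174, np.int64(136)), (175, np.int64(128)), (176, np.int64(107)), (177, np.int64(99)), (178, np.int64(102)), (179, np.int64(107)), (180, np.int64(118)), (181, np.int64(133)), (182, np.int64(131)), (183, np.int64(129)), (184, np.int64(129)), (185, np.int64(127)), (186, np.int64(126)), (187, np.int64(126)), (188, np.int64(129)), (189, np.int64(126)), (190, np.int64(124)), (191, np.int64(128)), (192, np.int64(114)), (193, np.int64(108)), (194, np.int64(107)), (195, np.int64(132)), (196, np.int64(175)), (197, np.int64(192)), (198, np.int64(195)), (199, np.int64(196)), (200, np.int64(200)), (201, np.int64(203)), (202, np.int64(204)), (203, np.int64(206)), (204, np.int64(203)), (205, np.int64(200)), (206, np.int64(198)), (207, np.int64(198)), (208, np.int64(198)), (209, np.int64(196)), (210, np.int64(198)), (211, np.int64(200)), (212, np.int64(198)), (213, np.int64(196)), (214, np.int64(200)), (215, np.int64(200)), (216, np.int64(198)), (217, np.int64(187)), (218, np.int64(149)), (219, np.int64(129)), (220, np.int64(127)), (221, np.int64(130
[... 4271 characters left out ...]
18)), (232, np.int64(140)), (233, np.int64(184)), (234, np.int64(201)), (235, np.int64(203)), (236, np.int64(206)), (237, np.int64(209)), (238, np.int64(211)), (239, np.int64(211)), (240, np.int64(212)), (241, np.int64(209)), (242, np.int64(206)), (243, np.int64(202)), (244, np.int64(199)), (245, np.int64(199)), (246, np.int64(201)), (247, np.int64(197)), (248, np.int64(196)), (249, np.int64(197)), (250, np.int64(200)), (251, np.int64(188)), (252, np.int64(153)), (253, np.int64(112)), (254, np.int64(95)), (255, np.int64(95)), (256, np.int64(93)), (257, np.int64(92)), (258, np.int64(94)), (259, np.int64(93)), (260, np.int64(94)), (261, np.int64(95)), (262, np.int64(93)), (263, np.int64(101))]
```

```bash
python3 - <<'E'
from st import *
o,R=st()
d=load('wrist2');g=cv2.cvtColor(d['pixels'],cv2.COLOR_RGB2GRAY).astype(float)
def cross(u,v0,v1,t,rise):
    c=g[v0:v1,u];
    for i in range(len(c)-1):
        if (rise and c[i]<t<=c[i+1]) or (not rise and c[i]>t>=c[i+1]): return v0+i+(t-c[i])/(c[i+1]-c[i])
res={}
for n,(v0,v1,r,us) in dict(rt=(190,200,True,range(240,325,3)),m1=(211,223,False,range(240,325,3)),m2=(227,238,True,range(240,325,3))).items():
    P=np.array([onz(d,u,v,.024)[:2] for u in us if (v:=cross(u,v0,v1,160,r))]);f=np.polyfit(P[:,1],P[:,0],1);res[n]=f
    print(n,len(P),'ang',90-np.degrees(np.arctan(f[0])),'x@y=.12',np.polyval(f,.12),np.std(P[:,0]-np.polyval(f,P[:,1])))
# nut
w=(g[330:358,300:334]>150);v,u=np.where(w);print('nut px',u.mean()+300,v.mean()+330,w.sum())
for z in(.194,.1975):print('nut',onz(d,u.mean()+300,v.mean()+330,z)-o['tcp_pos'])
print('prof wing',[int(x) for x in g[262:400:2,311]])
print('row',[int(x) for x in g[310,280:360:2]])
S=[onz(d,*p,.044).round(4) for p in((394,208),(450,207),(452,247),(394,249))];print('blk',S,np.mean(S,0))
S=[onz(d,*p,.0445).round(4) for p in((486,200),(489,258))];print('stop',S)
# foot screws
for p in((228,190),(233,251),(506,186),(503,250)):print(onz(d,*p,.01).round(4))
E
```

```text
t 5.6 tcp [0.6203 0.1195 0.1762] jaw 84.46 xax [-0. -0. -1.] F [-0.2  0.6 -1.4] q [-0.48  0.34  0.28  1.6  -0.1   1.21  1.29] gap 0.124
rt 29 ang 84.95299794864538 x@y=.12 0.5963558208219724 7.28948766711406e-05
m1 29 ang 84.90180729521853 x@y=.12 0.6146745643735679 7.194715904150401e-05
m2 29 ang 85.19386762617965 x@y=.12 0.6277367076660868 6.119753054762899e-05
nut px 316.0257731958763 344.3453608247423 194
nut [ 0.00139308 -0.00091804  0.01776058]
nut [-0.00090607 -0.00070767  0.02126058]
prof wing [101, 115, 109, 113, 110, 112, 112, 80, 56, 61, 64, 69, 67, 67, 65, 63, 62, 57, 57, 50, 49, 48, 48, 45, 45, 44, 41, 42, 46, 39, 42, 41, 41, 35, 44, 41, 42, 53, 134, 185, 184, 187, 190, 191, 164, 68, 45, 49, 44, 45, 48, 48, 49, 46, 51, 48, 51, 50, 49, 79, 137, 134, 115, 107, 103, 104, 104, 98, 104]
row [48, 60, 89, 85, 83, 84, 87, 81, 65, 46, 44, 55, 47, 45, 45, 47, 42, 47, 46, 45, 45, 46, 51, 46, 48, 48, 61, 82, 88, 85, 83, 88, 89, 83, 61, 65, 66, 64, 69, 67]
blk [array([0.6085, 0.1794, 0.044 ]), array([0.6118, 0.2214, 0.044 ]), array([0.6439, 0.2233, 0.044 ]), array([0.6411, 0.1784, 0.044 ])] [0.626325 0.200625 0.044   ]
stop [array([0.609 , 0.2478, 0.0445]), array([0.6557, 0.2521, 0.0445])]
[0.5876 0.0487 0.01  ]
[0.6413 0.044  0.01  ]
[0.607  0.2798 0.01  ]
[0.6636 0.2805 0.01  ]
```

```bash
python3 -c "
from h import *
a=cv2.imread('pics/wrist2.png')[170:400,210:530];b=cv2.resize(a,None,fx=2.4,fy=2.4,interpolation=2);cv2.imwrite('pics/c2.png',b)"
```

```text
(no output)
```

View pics/c2.png

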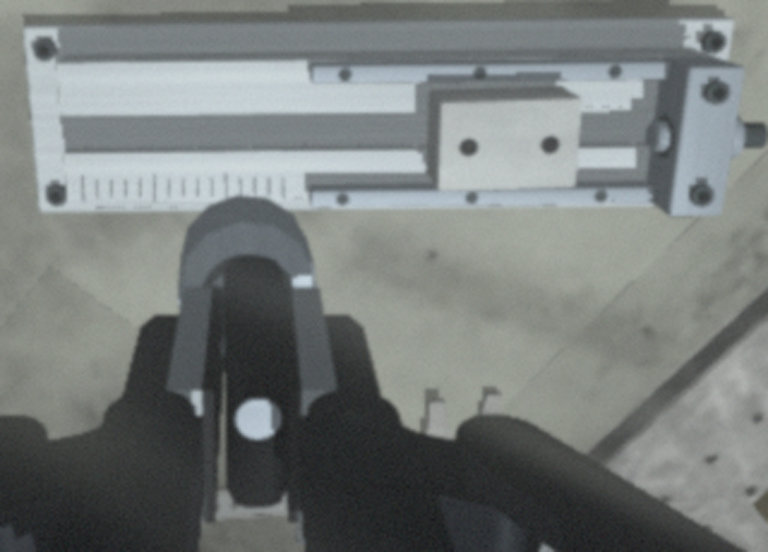

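The crop confirms that the stud is held upright between the jaws (nut at wrist pixel (316,344)), and the rail is empty behind the block. Rail yaw is 85.0°, the slot origin is about (0.625, 0.163), and the block is at about 38 mm. Next I'll check the stud's offset across the jaws.

```bash
python3 - <<'E'
from st import *
o,R=st();d=load('wrist2');g=cv2.cvtColor(d['pixels'],cv2.COLOR_RGB2GRAY).astype(int)
print([int(x) for x in g[284:308,316]],[int(x) for x in g[374:386,316]])
for z in(.1934,.1954,.1974):
    e=[onz(d,316,v,z) for v in(298,344.3,380)];z0=onz(d,316,276.5,z-.024)
    off=[(R.T@(p-o['tcp_pos']))[2]*1000 for p in e+[z0]];print(z,np.round(off,2),'len',off[0]-off[2],'mid',(off[0]+off[2])/2)
print('tool z',R[:,2].round(3))
E
```

```text
t 5.6 tcp [0.6203 0.1195 0.1762] jaw 84.46 xax [-0. -0. -1.] F [-0.2  0.6 -1.4] q [-0.48  0.34  0.28  1.6  -0.1   1.21  1.29] gap 0.124
[65, 67, 66, 69, 65, 68, 63, 65, 64, 66, 61, 61, 62, 62, 58, 56, 56, 50, 52, 48, 54, 46, 45, 49] [49, 55, 53, 54, 50, 51, 66, 101, 134, 132, 120, 118]
0.1934 [-17.17   1.85  17.7  -15.26] len -34.86501185270862 mid 0.26589888858869415
0.1954 [-18.16   0.53  16.11 -16.11] len -34.266908476624 mid -1.0258637932002195
0.1974 [-19.15  -0.79  14.52 -16.96] len -33.66880510053928 mid -2.3176264749890754
tool z [ 0.995 -0.097 -0.   ]
```

Request:
jog_arm(
  translation=[
    [0.0024,-0.002,-0.08],
    [0.0024,-0.002,-0.14],
    [0.0024,-0.002,-0.18],
    [0.0024,-0.002,-0.194],
    [0.0024,-0.002,-0.194],
    [0.0024,-0.002,-0.2],
    [0.0024,-0.002,-0.206],
    [0.0024,-0.002,-0.206],
  ],
  dr=[
    [0,0,0.0015],
    [0,0,0.0015],
    [0,0,0.0015],
    [0,0,0.0015],
    [0,0,0.0015],
    [0,0,0.0015],
    [0,0,0.0015],
    [0,0,0.0015],
  ],
)

```text
t: 6.6
tcp_pos: [0.6217, 0.1186, 0.0735]
eef_rot: [0.367, 1.57, 0.282]
wrist_force: [0.2, 0.6, -0.5]
finger_gap: 0.129
```

```bash
python3 -c "
from st import *
st()
d=grab('side','s3');a=cv2.imread('pics/s3.png');b=cv2.resize(a[200:370,220:350],None,fx=3.5,fy=3.5,interpolation=2);cv2.imwrite('pics/c3.png',b)"
```

```text
t 6.6 tcp [0.6217 0.1186 0.0735] jaw 85.11 xax [ 0.  0. -1.] F [ 0.2  0.6 -0.5] q [-0.46  0.44  0.26  1.7  -0.13  1.02  1.32] gap 0.129
```

Request:
jog_arm(
  translation=[
    [0,0,-0.004],
    [0,0,-0.008],
    [0,0,-0.012],
    [0,0,-0.016],
    [0,0,-0.016],
  ],
  dr=[
    [0,0,0],
    [0,0,0],
    [0,0,0],
    [0,0,0],
    [0,0,0],
  ],
)

```text
t: 7.28
tcp_pos: [0.6215, 0.1185, 0.0655]
eef_rot: [-3.061, 1.571, 3.136]
wrist_force: [-1.8, 0.3, 3.1]
finger_gap: 0.125
```

Request:
jog_arm(
  translation=[
    [0,0,-0.002],
    [0,0,-0.002],
  ],
  dr=[
    [0,0,0],
    [0,0,0],
  ],
)

```text
t: 7.52
tcp_pos: [0.6216, 0.1184, 0.0648]
eef_rot: [0.572, 1.571, 0.487]
wrist_force: [-3.7, -1.1, 4.8]
finger_gap: 0.127
```

```bash
python3 -c "
from st import *
st()
d=grab('scene','s4');a=cv2.imread('pics/s4.png');b=cv2.resize(a[180:300,190:350],None,fx=4,fy=4,interpolation=2);cv2.imwrite('pics/c4.png',b)"
```

```text
t 7.525 tcp [0.6216 0.1184 0.0648] jaw 85.1 xax [ 0.  0. -1.] F [-3.7 -1.1  4.8] q [-0.46  0.45  0.26  1.7  -0.13  1.01  1.33] gap 0.127
```

View pics/c4.png

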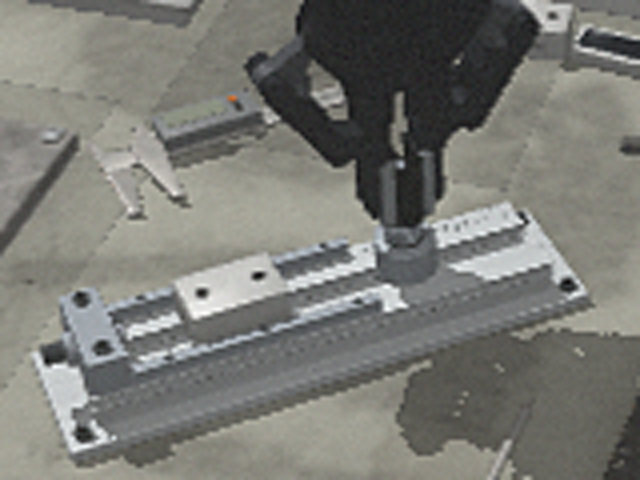

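The scene crop shows the collar seated flat on the rail at about (408,250) with the head in the slot behind the block. Now I slide it along.

Request:
jog_arm(
  translation=[
    [-0.001,0,0.0006],
    [0.0005,0.017,0.0006],
    [0.002,0.034,0.0006],
    [0.0035,0.051,0.0006],
    [0.005,0.068,0.0006],
    [0.0065,0.085,0.0006],
    [0.0065,0.085,0.0006],
  ],
  dr=[
    [0,0,0],
    [0,0,0],
    [0,0,0],
    [0,0,0],
    [0,0,0],
    [0,0,0],
    [0,0,0],
  ],
)

```text
t: 8.45
tcp_pos: [0.6251, 0.1611, 0.0649]
eef_rot: [-0.699, 1.57, -0.784]
wrist_force: [-2.5, -1.1, 3.9]
finger_gap: 0.121
```

Request:
jog_arm(
  translation=[
    [-0.0005,0.006,0.0006],
    [0,0.013,0.0006],
    [0.0005,0.02,0.0006],
    [0.001,0.027,0.0006],
    [0.0017,0.034,0.0006],
    [0.0024,0.041,0.0006],
    [0.003,0.048,0.0006],
    [0.0035,0.053,0.0006],
    [0.004,0.056,0.0006],
    [0.004,0.056,0.0006],
  ],
  dr=[
    [0,0,0],
    [0,0,0],
    [0,0,0],
    [0,0,0],
    [0,0,0],
    [0,0,0],
    [0,0,0],
    [0,0,0],
    [0,0,0],
    [0,0,0],
  ],
)

```text
t: 9.7
tcp_pos: [0.6268, 0.1893, 0.0649]
eef_rot: [-1.486, 1.571, -1.571]
wrist_force: [-0.3, -4.8, 5.1]
finger_gap: 0.12
```

```bash
python3 -c "
from st import *
st()"
```

```text
t 9.7 tcp [0.6268 0.1893 0.0649] jaw 85.12 xax [-0. -0. -1.] F [-0.3 -4.8  5.1] q [-0.54  0.49  0.24  1.65 -0.13  1.03  1.22] gap 0.12
```

Request:
jog_arm(
  translation=[
    [0.0002,0.002,0],
    [0.0004,0.004,0],
    [0.0005,0.006,0],
    [0.0005,0.006,0],
  ],
  dr=[
    [0,0,0],
    [0,0,0],
    [0,0,0],
    [0,0,0],
  ],
)

```text
t: 10.2
tcp_pos: [0.6271, 0.192, 0.065]
eef_rot: [-1.31, 1.571, -1.395]
wrist_force: [-0.8, -5.6, 5.0]
finger_gap: 0.123
```

Request:
jog_arm(
  translation=[
    [0.0001,0.001,0],
    [0.0002,0.002,0],
    [0.0003,0.003,0],
    [0.0003,0.003,0],
  ],
  dr=[
    [0,0,0],
    [0,0,0],
    [0,0,0],
    [0,0,0],
  ],
)

```text
t: 10.7
tcp_pos: [0.6272, 0.1934, 0.0649]
eef_rot: [-1.529, 1.57, -1.615]
wrist_force: [-0.2, -4.9, 5.2]
finger_gap: 0.123
```

```bash
python3 -c "
from st import *
st()
d=grab('wrist','w5');a=cv2.imread('pics/w5.png');b=cv2.resize(a[130:350,240:560],None,fx=2.5,fy=2.5,interpolation=2);cv2.imwrite('pics/c5.png',b)"
```

```text
t 10.7 tcp [0.6272 0.1934 0.0649] jaw 85.1 xax [-0. -0. -1.] F [-0.2 -4.9  5.2] q [-0.55  0.49  0.23  1.64 -0.13  1.03  1.21] gap 0.123
```

View pics/c5.png

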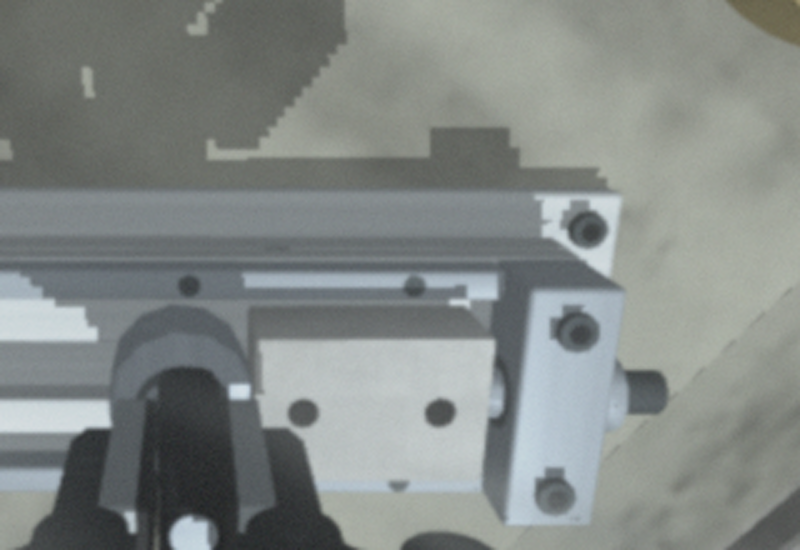

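The wrist crop shows the collar against the block. The gap to the stop is still about 4–5 mm (block edge at 490, stop edge at about 518 in the crop), and the pin nose is just touched. I continue in half-millimetre steps.

Request:
jog_arm(
  translation=[
    [0.0001,0.001,0],
    [0.0002,0.002,0],
    [0.0003,0.003,0],
    [0.0004,0.004,0],
    [0.0004,0.005,0],
    [0.0005,0.006,0],
    [0.0005,0.006,0],
  ],
  dr=[
    [0,0,0],
    [0,0,0],
    [0,0,0],
    [0,0,0],
    [0,0,0],
    [0,0,0],
    [0,0,0],
  ],
)

```text
t: 11.62
tcp_pos: [0.6275, 0.1955, 0.0648]
eef_rot: [-1.743, 1.569, -1.829]
wrist_force: [-0.6, -7.7, 5.2]
finger_gap: 0.126
```

Request:
jog_arm(
  translation=[
    [0.0001,0.001,0],
    [0.0002,0.002,0],
    [0.0002,0.003,0],
    [0.0002,0.003,0],
  ],
  dr=[
    [0,0,0],
    [0,0,0],
    [0,0,0],
    [0,0,0],
  ],
)

```text
t: 12.12
tcp_pos: [0.6276, 0.1967, 0.0648]
eef_rot: [-1.684, 1.569, -1.77]
wrist_force: [-0.4, -7.7, 5.6]
finger_gap: 0.124
```

Request:
jog_arm(
  translation=[
    [0.0001,0.001,0],
    [0.0002,0.002,0],
    [0.0002,0.002,0],
    [0.0002,0.002,0],
  ],
  dr=[
    [0,0,0],
    [0,0,0],
    [0,0,0],
    [0,0,0],
  ],
)

```text
t: 12.62
tcp_pos: [0.6277, 0.1976, 0.0649]
eef_rot: [-1.668, 1.569, -1.754]
wrist_force: [0.0, -7.4, 5.7]
finger_gap: 0.12
```

Request:
jog_arm(
  translation=[
    [0.0001,0.001,0],
    [0.0001,0.001,0],
    [0.0001,0.001,0],
  ],
  dr=[
    [0,0,0],
    [0,0,0],
    [0,0,0],
  ],
)

```text
t: 13.0
tcp_pos: [0.6278, 0.198, 0.0648]
eef_rot: [-1.696, 1.569, -1.782]
wrist_force: [-0.4, -7.7, 6.8]
finger_gap: 0.122
```

Request:
jog_arm(
  translation=[
    [0.0001,0.001,0],
    [0.0001,0.001,0],
    [0.0002,0.002,0],
    [0.0002,0.002,0],
  ],
  dr=[
    [0,0,0],
    [0,0,0],
    [0,0,0],
    [0,0,0],
  ],
)

```text
t: 13.5
tcp_pos: [0.6278, 0.1985, 0.0647]
eef_rot: [-1.755, 1.568, -1.841]
wrist_force: [-1.1, -8.2, 6.4]
finger_gap: 0.125
```

```bash
python3 -c "
from st import *
st()
d=grab('wrist','w6');a=cv2.imread('pics/w6.png');b=cv2.resize(a[220:360,270:520],None,fx=3.2,fy=3.2,interpolation=2);cv2.imwrite('pics/c6.png',b)
st()"
```

```text
t 13.5 tcp [0.6278 0.1985 0.0647] jaw 85.03 xax [-0.001 -0.002 -1.   ] F [-1.1 -8.2  6.4] q [-0.55  0.49  0.23  1.63 -0.13  1.03  1.2 ] gap 0.125
t 13.55 tcp [0.6278 0.1985 0.0648] jaw 85.03 xax [-0.001 -0.002 -1.   ] F [-1.  -8.7  5.5] q [-0.55  0.49  0.23  1.63 -0.13  1.03  1.2 ] gap 0.127
```

View pics/c6.png

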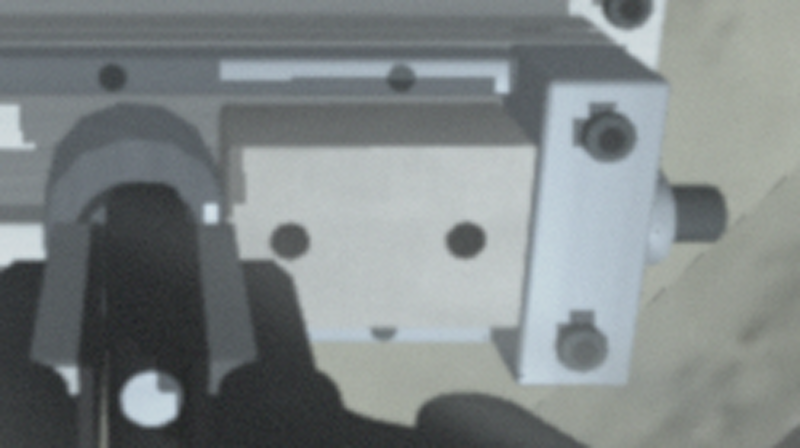

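The crop shows the gap shrunk to about 4–8 px (~0.5–1 mm), so the block is nearly home. One more small push.

Request:
jog_arm(
  translation=[
    [0.0001,0.001,0],
    [0.0002,0.002,0],
    [0.0002,0.002,0],
    [0.0002,0.002,0],
  ],
  dr=[
    [0,0,0],
    [0,0,0],
    [0,0,0],
    [0,0,0],
  ],
)

```text
t: 14.05
tcp_pos: [0.6279, 0.1987, 0.0646]
eef_rot: [-1.786, 1.567, -1.873]
wrist_force: [-1.6, -11.3, 5.9]
finger_gap: 0.125
```

Force rose to 11 N with almost no movement, so the block is on the stop. Now I press the stud down.

Request:
jog_arm(
  translation=[
    [0,0,-0.003],
    [0,0,-0.006],
    [0,0,-0.009],
    [0,0,-0.009],
  ],
  dr=[
    [0,0,0],
    [0,0,0],
    [0,0,0],
    [0,0,0],
  ],
)

```text
t: 14.55
tcp_pos: [0.628, 0.1985, 0.0611]
eef_rot: [-1.712, 1.568, -1.799]
wrist_force: [-6.0, -12.7, 14.8]
finger_gap: 0.121
```

Request:
jog_arm(
  translation=[
    [-0.0005,0,-0.002],
    [-0.001,0,-0.003],
    [-0.001,0,-0.003],
  ],
  dr=[
    [0,0,0],
    [0,0,0],
    [0,0,0],
  ],
)

```text
t: 14.92
tcp_pos: [0.628, 0.1985, 0.0602]
eef_rot: [-1.393, 1.568, -1.481]
wrist_force: [-4.6, -12.3, 17.5]
finger_gap: 0.121
```

Request:
jog_arm(
  translation=[
    [0,-0.0005,0],
    [0,-0.001,0],
    [0,-0.0015,0],
    [0,-0.002,0],
    [0,-0.0025,0],
    [0,-0.0025,0],
  ],
  dr=[
    [0,0,-0.025],
    [0,0,-0.05],
    [0,0,-0.075],
    [0,0,-0.1],
    [0,0,-0.125],
    [0,0,-0.125],
  ],
)

```text
t: 15.68
tcp_pos: [0.6272, 0.1963, 0.0597]
eef_rot: [-1.043, 1.566, -1.918]
wrist_force: [-7.3, -16.5, 18.8]
finger_gap: 0.125
```

```bash
python3 -c "
from st import *
o,R=st();print(o['torque'])"
```

```text
t 15.675 tcp [0.6272 0.1963 0.0597] jaw 39.83 xax [-0.002 -0.004 -1.   ] F [ -7.3 -16.5  18.8] q [-0.67  0.52  0.4   1.65 -0.22  1.03  0.49] gap 0.125
[-3.65524309  1.72644482  0.12942167]
```

Request:
jog_arm(
  translation=[
    [-0.0003,-0.001,0],
    [-0.0006,-0.0015,0],
    [-0.001,-0.002,0],
    [-0.001,-0.003,0],
    [-0.001,-0.003,0],
    [-0.001,-0.003,0],
  ],
  dr=[
    [0,0,-0.025],
    [0,0,-0.05],
    [0,0,-0.075],
    [0,0,-0.1],
    [0,0,-0.125],
    [0,0,-0.125],
  ],
)

```text
t: 16.42
tcp_pos: [0.6273, 0.1954, 0.06]
eef_rot: [0.109, 1.567, -1.551]
wrist_force: [-5.9, -12.7, 16.9]
finger_gap: 0.127
```

```bash
python3 -c "
from st import *
o,R=st();print(o['torque'])
d=grab('scene','s7');a=cv2.imread('pics/s7.png');b=cv2.resize(a[200:300,185:325],None,fx=5,fy=5,interpolation=2);cv2.imwrite('pics/c7.png',b)"
```

```text
t 16.425 tcp [0.6273 0.1954 0.06  ] jaw -5.15 xax [ 0.    -0.003 -1.   ] F [ -5.9 -12.7  16.9] q [-0.79  0.54  0.57  1.65 -0.32  1.04 -0.22] gap 0.127
[-3.19091535  1.16014238  0.06352278]
```

View pics/c7.png

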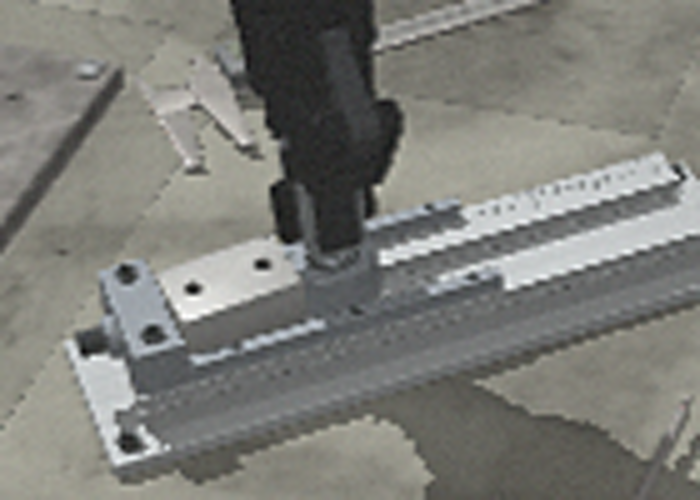

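The scene crop shows the block tight against the stop with the collar against it, the stud turned. Now I ease the downward press so the head draws up to the lips, still holding along the slot.

Request:
jog_arm(
  translation=[
    [-0.0005,0,0.002],
    [-0.001,0,0.004],
    [-0.001,0,0.006],
    [-0.001,0,0.006],
  ],
  dr=[
    [0,0,0],
    [0,0,0],
    [0,0,0],
    [0,0,0],
  ],
)

```text
t: 16.98
tcp_pos: [0.6269, 0.1956, 0.0618]
eef_rot: [0.178, 1.567, -1.481]
wrist_force: [-1.0, -12.0, 6.0]
finger_gap: 0.122
```

Request:
jog_arm(
  translation=[
    [0,0,0.001],
    [0,0,0.002],
    [0,0,0.002],
  ],
  dr=[
    [0,0,0],
    [0,0,0],
    [0,0,0],
  ],
)

```text
t: 17.35
tcp_pos: [0.6266, 0.1956, 0.062]
eef_rot: [0.038, 1.567, -1.62]
wrist_force: [1.2, -12.0, -0.1]
finger_gap: 0.12
```

Request:
jog_arm(
  translation=[
    [0,0,0],
    [0,0,0],
    [0,0,0],
    [0,0,0],
  ],
  dr=[
    [0,0,0],
    [0,0,0],
    [0,0,0],
    [0,0,0],
  ],
  gripper=45,
)

```text
t: 17.85
tcp_pos: [0.6263, 0.1994, 0.0629]
eef_rot: [-2.842, 1.57, 1.786]
wrist_force: [-0.7, 0.6, 0.0]
finger_gap: 0.449
```

Request:
jog_arm(
  translation=[
    [0,0,0.05],
    [0,0,0.12],
    [0,0,0.24],
    [0,0,0.26],
    [0,0,0.26],
  ],
  dr=[
    [0,0,0],
    [0,0,0],
    [0,0,0],
    [0,0,0],
    [0,0,0],
  ],
)

```text
t: 18.48
tcp_pos: [0.6267, 0.1991, 0.1935]
eef_rot: [2.392, 1.569, 0.737]
wrist_force: [0.6, 1.3, -1.4]
finger_gap: 0.449
```

```bash
python3 -c "
from st import *
o,R=st()
grab('wrist','w8');d=grab('scene','s8');a=cv2.imread('pics/s8.png');b=cv2.resize(a[200:300,185:325],(560,400),interpolation=2)
w=cv2.imread('pics/w8.png');c=cv2.resize(w[60:380,180:460],(480,548));cv2.imwrite('pics/c8.png',b);cv2.imwrite('pics/c9.png',c)"
```

```text
t 18.475 tcp [0.6267 0.1991 0.1935] jaw -4.88 xax [ 0.001  0.001 -1.   ] F [ 0.6  1.3 -1.4] q [-0.84  0.42  0.62  1.53 -0.25  1.27 -0.27] gap 0.449
```

View pics/c8.png

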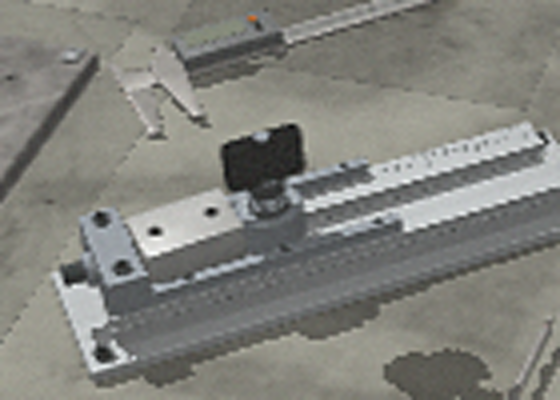

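View pics/c9.png

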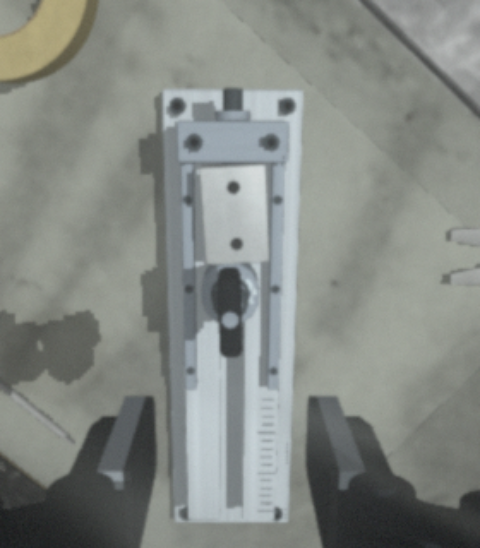

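Both views show the block against the stop and the wing aligned along the slot with the stud standing upright and free of the jaws. I'll triangulate the nut (scene crop (262,137), wrist crop (230,320)) to check tilt and height.

```bash
python3 - <<'E'
from h import *
s,w=load('s8'),load('w8')
def cen(d,u,v,r,t):
    g=cv2.cvtColor(d['pixels'],cv2.COLOR_RGB2GRAY);p=g[v-r:v+r+1,u-r:u+r+1];a,b=np.where(p>t);return b.mean()+u-r,a.mean()+v-r
pw=cen(w,180+int(230*280/480),60+int(320*320/548),5,120);ps=(185+262/4,200+136/4)
A=[];b=[]
for d,p in((s,ps),(w,pw)):
    o,r=ray(d,*p);r/=np.linalg.norm(r);M=np.eye(3)-np.outer(r,r);A.append(M);b.append(M@o)
X=np.linalg.solve(sum(A),sum(b));print('nut',X,pw,[np.linalg.norm(M@X-c) for M,c in zip(A,b)])
e=np.array([np.cos(np.radians(85)),np.sin(np.radians(85))]);q=X[:2]-[.625,.163];print('along',q@e,'across',q@[-e[1],e[0]])
W=lambda x,y,z:onz(w,180+x*280/480,60+y*320/548,z)[:2]
for n,a in dict(stop=[(178,162,.044),(288,162,.044)],blkfront=[(200,167,.044),(267,165,.044)],blkrear=[(207,260,.044),(268,263,.044)]).items():
    print(n,[((W(*p)-[.625,.163])@e).round(4) for p in a])
E
```

```text
nut [0.62674064 0.19240775 0.08063067] (np.float64(313.83076923076925), np.float64(246.6)) [np.float64(7.301714934835928e-05), np.float64(7.301714934838615e-05)]
along 0.029447556014835015 across 0.0008290364455337507
stop [np.float64(0.0916), np.float64(0.0917)]
blkfront [np.float64(0.0894), np.float64(0.0903)]
blkrear [np.float64(0.0467), np.float64(0.0454)]
```

```bash
python3 -c "
from station import *
print(finish_job())"
```

```text
the job is handed in; nothing more can be done
None
```

I clamped the block in the rail with the wing-handled stud and handed the job in at about 18.5 s of the 48 s allowed. No verdict was reported.

**What I did:**
- I lifted the stud out of the stand and left the locating pin there.
- I lowered the T-head into the slot about 45 mm behind the rail's middle and slid it up until it pushed the block onto the stop.
- I stopped pushing when the force along the slot rose to about 11 N with almost no further movement. It reached about 17 N at the wrist during the turn.
- I pressed the stud down about 4.5 mm, turned it 90°, eased it up and let go.

**Last checks (camera images):**
- **Stud:** its top sits at 80.6 mm, which matches the head drawn up under the lips. It is upright, with the wing along the slot and its axis within 1 mm of the slot's centre line.
- **Block:** it lies flat. Its front face measured about 1.5–2 mm short of the stop face. Image accuracy is about 2 mm, so the sprung pin should be in by about 3 mm or more of its 5.
- **Block angle:** the front corners differ by about 1 mm, so the block may be very slightly skewed between the guide strips.
- **Robot:** the gripper is open, about 130 mm above where it let go, and touching nothing.

**What I could not confirm:** I had no direct reading of the pin or collar travel, so both are inferred from forces and images. I did not look at the locating pin again at the end.

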